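# Sweep the casting scrap into the bench pan

### The arm

A 7-joint arm with a two-finger parallel gripper is mounted at the origin on the work surface. World frame = base frame: x ahead of the robot, y to its left, z up, the work surface at z = 0. Lengths are in m, angles in rad, forces in N, time in s.
With the tool pointing down it reaches from about 0.425 to 0.975 m from the base axis. Payload 16.7 kg.
Tool frame: the origin (TCP) lies midway between the tips of the shut fingers; the grasp point (between the pads) lies 19 mm behind it; z points along the fingers, y is the line along which they close (so a half turn about z gives the same grasp; the last joint's range is limited). The gripper opens to 85 mm and grips with 20 to 120 N. Pads are 22 mm wide; open, the fingers measure 114 mm over their backs; the gripper's body (76 mm by 85 mm) begins 54 mm behind the grasp point. The pads swing forward as they close: fully open they stand 13 mm farther back than shut.
Start: joints at [-1.5, 0.426, 0.074, 1.606, -0.034, 1.111, -0.067], TCP at [0.148, 0.659, 0.231] pointing down, gripper open.
Joint ranges: [-2.85, 2.85], [-0.5, 2.14], [-1.23, 1.37], [0.21, 2.46], [-1.02, 4.16], [0.16, 2.05], [-2.73, 2.73]. Speed limits (rad/s): [1.89, 1.89, 2.39, 2.39, 3.01, 3.01, 3.01].

### API

Orientations are given as a unit quaternion [w, x, y, z].
In Python, from rig import env gives the robot as it stands.
- The arm moves only by the shell command python3 -m creep 'ROWS' [OPENING] [FORCE]. ROWS is JSON, a list of rows, each an object with "delta_pos": the shift along the tool's x, y, z in m, a list of three; "spin": the turn about the tool's z in rad. A call has 1 to 20 rows; each row is the pose to reach, as a shift and turn from the pose commanded when the call began, along the tool's axes at that moment; what a row does not reach only later rows make up. A row lasts 1/10 s, in which the tool goes at most 50 mm and 8.59 degrees, less where a joint would pass 70% of its speed; a pose out of reach is approached as far as the arm can. A call with a gripper value outside its range is refused whole. OPENING is the finger opening in m, from 0 to 0.0854, set as the call begins (- or left out, the last holds). The fingers move at their own pace and stop on an object; FORCE is the grip in N (left out, the last holds). Time passes only in rows, so rows that repeat a pose let the fingers close. It gives the time, the measured TCP pose, the force, the opening and the grip force at its end, in the units of the state.
- env.get_state(): the state, without advancing time (a new reading comes with each control period).
- env.camera(name): name is "scene" or "top" or "wrist"; returns (picture, depth): 400x640x3 uint8, red, green, blue; 400x640 float32, m along the optical axis (not along the pixel's ray), 0 where there is no reading.
- env.calibration(name): a dict with "fov_y" (degrees; the focal length in pixels is half the picture's height over the tangent of half this angle, whatever the lens; pixels are square), "cx", "cy" (the principal point, pixels), "extrinsics" (4x4, takes a point from camera to world coordinates). Camera axes: x right, y down, z forward; pixel columns grow to the right and rows downward; lengths in m; the calibration is good to about 2 mm. A picture is of the moment at which its call begins: read the wrist's pose just before it. calibration takes no time and is no camera call; for the wrist camera it gives the pose at the moment of the call.
- env.hand_in(): hands the job in; it is judged then, once.
The state is a dict: "time_s": time; "joint_pos": joint angles; "qd": joint speeds; "effort": joint torques, N m; "ee_pos": TCP position; "ee_rot": TCP orientation; "wrist_force": force on the tool from outside, world axes, zero at the start; "moment": the same for the moment, N m; "grip_width": opening from 0.0 (shut) to 1.0 (fully open); "grasp_force": force on a finger pad.
Only numpy, scipy, OpenCV 4.12 (cv2) and the standard library are available. Lean on these libraries where they do the work, as an engineer would, in place of code of your own. Each camera call takes 0.05 s, during which the arm holds its last target. There are 200 camera calls.

### The job

Casting scrap is left on the dental technician's bench: four metal sprue buttons, two large and two small. Sweep all four across the bench with the fingertips, in through the open mouth of the scrap pan and past its sloping lip onto the flat floor, without picking any of them up. Leave the stone models, the bur stand and the dropper bottle standing where they are.

Things in the scene. Friction and masses are not known exactly. Their poses are not given: they have to be found in the camera images.
- pan: Sheet-metal scrap pan fixed to the bench like a dustpan. x -60 to 60 mm deep, y -78 to 78 wide. Side walls (from x=-48) and rear wall 29 mm high, 3 thick, rim 5 thick. Mouth, open over the full width, at -x; it faces world -y within 0.3 rad. Lip slopes from the bench at x=-60 up to the flat floor at x=-48, 2 mm high. Loop handle behind, to x=109, 24 high. Origin: centre, at bench level; z up.
- button_1: Large cast-metal sprue button (scrap): dark grey metal disc 30 mm across, straight-sided to 10 mm, then a low cone to 14 mm and a cut sprue stub 7 mm thick up to 23 mm. About 55 g, loose on the bench, slides flat, does not roll. Origin: centre of the underside, z up.
- button_2: Large cast-metal sprue button (scrap): dark grey metal disc 30 mm across, straight-sided to 10 mm, then a low cone to 14 mm and a cut sprue stub 7 mm thick up to 23 mm. About 55 g, loose on the bench, slides flat, does not roll. Origin: centre of the underside, z up.
- small_button_1: Small cast-metal sprue button (scrap): dark grey metal disc 24 mm across, straight-sided to 10 mm, domed to 12.5 mm, with two thin cut sprue stubs (4 mm thick, in a V) up to 21 mm. About 34 g, loose on the bench, slides flat, does not roll. Origin: centre of the underside, z up.
- small_button_2: Small cast-metal sprue button (scrap): dark grey metal disc 24 mm across, straight-sided to 10 mm, domed to 12.5 mm, with two thin cut sprue stubs (4 mm thick, in a V) up to 21 mm. About 34 g, loose on the bench, slides flat, does not roll. Origin: centre of the underside, z up.
- section_model: To be left alone: small loose sectional stone model of three teeth, 42 mm long (its x), 18 mm wide (its y), 28 mm high; cream dental stone, the middle tooth is a metal crown. It stands among the scrap. Origin: centre of the underside, z up.
- arch_model: To be left alone: loose cream stone model of a full dental arch, 62 mm (x, from -30 to +32 mm) by 64 mm (y), 26 mm high, teeth on top. Beside the scrap. Origin: near the centre of the underside, z up.
- bur_stand: To be left alone: loose yellow plastic bur block 42 mm (x) by 60 mm (y) by 20 mm high, six upright burs in it reach 43 mm. Beside the scrap. Origin: centre of the underside, z up.
- dropper_bottle: To be left alone: loose white plastic dropper bottle, 34 mm in diameter, 98 mm high to the nozzle. Origin: centre of the underside, z up.
There are look-alikes about, which are no part of the job. Leave any green or purple look-alike of the button_2 alone.

How it is judged:
At the end, for the whole second after the job is handed in: All four pieces of scrap lie at rest in the pan, each origin at least 15 mm in from the edge of the mouth, between the walls and below the rim. Both stone models, the bur stand and the dropper bottle stand upright within 15 mm of where they were (x of button_1 in the frame of pan between -0.045 and 0.06 m and y of button_1 in the frame of pan between -0.078 and 0.078 m and z of each of button_1, button_2, small_button_1, small_button_2 in the frame of pan below 0.03 m and linear speed of each of button_1, button_2, small_button_1, small_button_2 below 0.02 m/s and x of button_2 in the frame of pan between -0.045 and 0.06 m and y of button_2 in the frame of pan between -0.078 and 0.078 m and x of small_button_1 in the frame of pan between -0.045 and 0.06 m and y of small_button_1 in the frame of pan between -0.078 and 0.078 m and x of small_button_2 in the frame of pan between -0.045 and 0.06 m and y of small_button_2 in the frame of pan between -0.078 and 0.078 m and distance of each of section_model, arch_model, bur_stand, dropper_bottle from where it was at the start of the episode below 0.015 m and angle between each of section_model, arch_model, bur_stand, dropper_bottle's own z axis and vertical below 0.2 rad); the robot touches nothing.
It fails at once if a piece of scrap was picked up (origin more than 35 mm above the bench) (height (world z) of any of button_1, button_2, small_button_1, small_button_2 above 0.035 m).
It fails at once if a stone model, the bur stand or the dropper bottle was shifted by more than 15 mm or tipped over (distance of any of section_model, arch_model, bur_stand, dropper_bottle from where it was at the start of the episode above 0.015 m or angle between any of section_model, arch_model, bur_stand, dropper_bottle's own z axis and vertical above 0.5 rad).
It also fails if it takes over 66 s, if anything falls off the work surface, if the arm or the gripper's body presses on something with over 40 N, if the wrist force passes 120 N, or if a joint passes its speed limit or range.

## Working session

There is one attempt and no reset: what is moved stays moved. The work goes in short steps, Python scripts to look and compute and a shell command to move; the robot and the scene stay as the last step left them, time stands still between calls to the robot, and variables do not carry over. Pictures are saved under pics/ and viewed, at most 10 in all, crops included, and the job is handed in when it is done.

```bash
mkdir -p pics; ls; cat > h.py <<'E'
from rig import env
import numpy as np, cv2
def proj(name,u,v,z=0.0,c=None):
    c=c or env.calibration(name); f=200/np.tan(np.radians(c['fov_y'])/2)
    T=np.array(c['extrinsics']); d=T[:3,:3]@np.array([(u-c['cx'])/f,(v-c['cy'])/f,1]); o=T[:3,3]
    return o+d*(z-o[2])/d[2]
def snap(name,fn):
    p,d=env.camera(name); cv2.imwrite('pics/'+fn,p[:,:,::-1]); np.save('pics/'+fn[:-4]+'_d.npy',d); return p,d
E
python3 - <<'E'
from h import *
p,d=snap('top','top0.png'); p2,d2=snap('scene','scene0.png')
s=env.get_state(); print(s)
for n in('top','scene'): print(n,env.calibration(n))
E
```

```text
pics
{'time_s': 0.1, 'joint_pos': array([-1.4995196 ,  0.42667359,  0.07382073,  1.60652839, -0.03414709,
        1.11083997, -0.06708693]), 'qd': array([ 1.07235243e-03, -1.46473202e-04, -2.68956726e-05, -8.80102655e-04,
        1.33811832e-03, -1.44003152e-03,  1.33395601e-03]), 'effort': array([ 9.63364961e-03, -9.51542759e+01,  3.77270222e+00, -4.64413154e+01,
        1.97573646e-02,  6.33962016e-03,  1.00358676e-05]), 'ee_pos': array([0.14772588, 0.65825067, 0.23068335]), 'ee_rot': array([-5.15929567e-05,  1.10169088e-01,  9.93912681e-01, -5.93887307e-04]), 'wrist_force': array([0.2316285 , 0.3415406 , 0.09592133]), 'moment': array([ 0.068229  , -0.05669437,  0.00913083]), 'grasp_force': 0.0, 'grip_width': 1.002641267091307}
top {'fov_y': 45.01532391603166, 'cx': 324.2356745094945, 'cy': 197.42112798693094, 'extrinsics': array([[-0.01547093, -0.99406692,  0.10766435,  0.45265986],
       [-0.99986182,  0.01472569, -0.00771349, -0.00940434],
       [ 0.00608229, -0.10776881, -0.99415738,  1.1186691 ],
       [ 0.        ,  0.        ,  0.        ,  1.        ]])}
scene {'fov_y': 55.19476934570317, 'cx': 322.45130244793836, 'cy': 206.51158418298834, 'extrinsics': array([[ 0.1275181 ,  0.66525915, -0.73564217,  1.09819171],
       [ 0.99162942, -0.07036683,  0.10825715, -0.09455369],
       [ 0.02025425, -0.74328916, -0.66866359,  0.56319016],
       [ 0.        ,  0.        ,  0.        ,  1.        ]])}
```

View pics/top0.png

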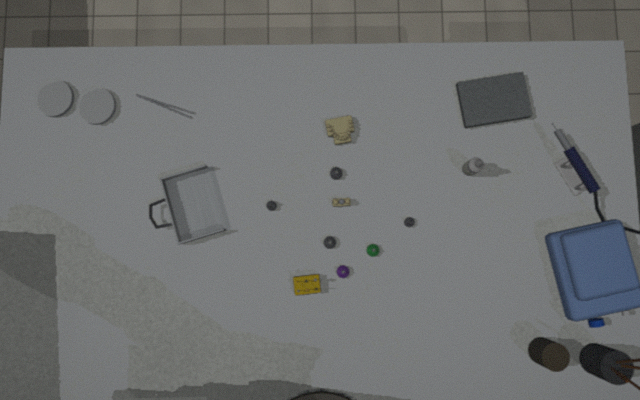

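The top view shows the pan at about (198,205) with its mouth to the right. The dark grey buttons are at (336,173), (330,242), (271,205) and (409,222). The look-alikes are green (373,250) and purple (343,271). The section model is at (341,202), the arch at (340,129), the bur stand at (307,284) and the bottle at (473,167). I'll check this in a close crop.

```bash
python3 - <<'E'
from h import *
p=cv2.imread('pics/top0.png'); c=p[110:300,145:425]
c=cv2.resize(c,None,fx=2.85,fy=2.85,interpolation=cv2.INTER_CUBIC); c=np.clip(c*1.5,0,255).astype('uint8')
for u in range(160,425,20): cv2.putText(c,str(u),(int((u-145)*2.85),10),0,.35,(0,0,255),1); cv2.line(c,(int((u+.5-145)*2.85),12),(int((u+.5-145)*2.85),18),(0,0,255),1)
for v in range(120,300,20): cv2.putText(c,str(v),(0,int((v-110)*2.85)),0,.35,(0,0,255),1)
cv2.imwrite('pics/c0.png',c)
cal=env.calibration('top')
g=p.astype(int); 
# dark blobs
gray=p.max(2); m=((gray<95)&(np.ptp(p,axis=2)<25)).astype('uint8'); m[:,:240]=0; m[:160]=0; m[260:]=0; m[:,425:]=0
n,l,st,ce=cv2.connectedComponentsWithStats(m)
for i in range(1,n):
    if st[i,4]>20: print(st[i],ce[i],proj('top',*ce[i],0.010,cal).round(4))
for nm,u,v,z in [('green',373,250,.01),('purple',343,271,.01),('sect',341,202,.025),('arch',340,129,.02),('bur',307,284,.02),('bottle',473,167,.05),('panTL',207,167,.029),('panBL',180,242,.029),('panlipTR',207,166,0),('panlipBR',230,232,0),('panRearTop',164,179,.029)]: print(nm,proj('top',u,v,z,cal).round(4))
E
```

```text
[330 167  13  13 142] [336.11971831 173.03521127] [ 0.6293 -0.0465  0.01  ]
[337 199   8   6  28] [340.82142857 201.39285714] [ 0.5629 -0.0562  0.01  ]
[266 200  12  11  97] [271.68041237 205.24742268] [0.5564 0.1034 0.01  ]
[404 217  11  10  95] [409.14736842 221.69473684] [ 0.5137 -0.2125  0.01  ]
[323 236  14  13 143] [329.77622378 242.00699301] [ 0.47   -0.0291  0.01  ]
green [ 0.4502 -0.1275  0.01  ]
purple [ 0.4039 -0.0581  0.01  ]
sect [ 0.56   -0.0559  0.025 ]
arch [ 0.7312 -0.0571  0.02  ]
bur [0.3767 0.0238 0.02  ]
bottle [ 0.6322 -0.353   0.05  ]
panTL [0.6445 0.2487 0.029 ]
panBL [0.4748 0.3074 0.029 ]
panlipTR [0.652  0.2556 0.    ]
panlipBR [0.4967 0.2009 0.    ]
panRearTop [0.6182 0.3461 0.029 ]
```

View pics/c0.png

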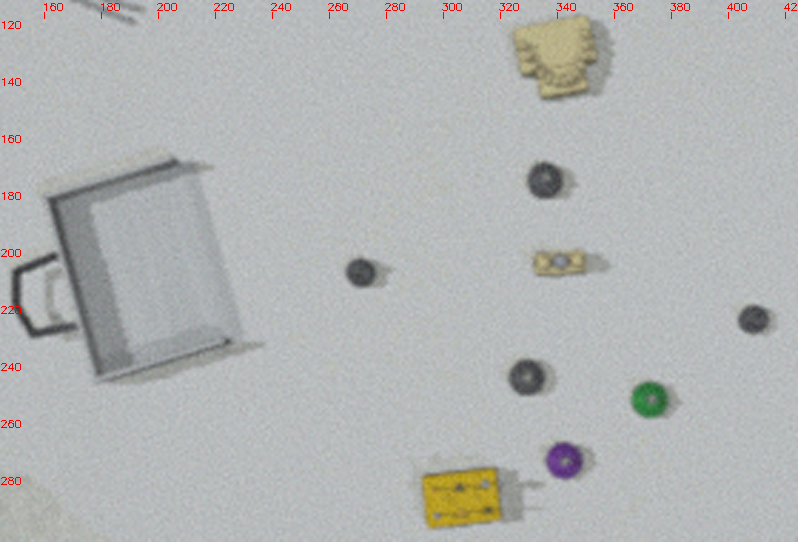

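```bash
cat >> h.py <<'E'
PA=None
def rel(targets):
    "targets (x,y,z,yaw of tool x) -> rows values from present pose"
    s=env.get_state(); w,x,y,z=s['ee_rot']; from scipy.spatial.transform import Rotation as Ro
    R=Ro.from_quat([x,y,z,w]).as_matrix(); yaw=np.arctan2(R[1,0],R[0,0])
    print('t',round(s['time_s'],2),'pos',s['ee_pos'].round(4),'yaw',yaw.round(3),'tilt',R[2].round(3),'j7',s['joint_pos'][6].round(2),'F',s['wrist_force'].round(1))
    for t in targets:
        d=R.T@(np.array(t[:3])-s['ee_pos']); sp=-((t[3]-yaw+np.pi)%(2*np.pi)-np.pi); print(t,'->',d.round(3),'spin',round(sp,3))
E
python3 - <<'E'
from h import *
cal=env.calibration('top'); P=lambda u,v,z: proj('top',u,v,z,cal)[:2]
r1,r2=P(162.5,180,.029),P(179.4,242.6,.029); f1,f2=P(207.5,166,.029),P(225.7,229.6,.029)
l1,l2=P(218,170,0),P(230.3,226.8,0)
print(r1,r2,f1,f2,l1,l2, 'rear w',np.linalg.norm(r1-r2),'front w',np.linalg.norm(f1-f2),'depth',np.linalg.norm(f1-r1),np.linalg.norm(f2-r2))
ax=((r1+r2)-(f1+f2))/2; ax/=np.linalg.norm(ax); e=(r1-r2)/np.linalg.norm(r1-r2); ax2=np.array([-e[1],e[0]])
print('axis',ax,ax2); 
for a in(ax,ax2):
  c=(r1+r2)/2-0.06*a; print('centre',c,'yaw',np.arctan2(a[1],a[0]), 'from front',(f1+f2)/2+.048*a)
rel([(.556,.055,.06,1.57),(.556,.055,.005,1.57)])
E
```

```text
[0.61598122 0.34946178] [0.47351842 0.30870205] [0.6467827 0.2475821] [0.50107786 0.20513251] [0.64210036 0.22976254] [0.50867456 0.20025711] rear w 0.14817896741905454 front w 0.1517625361604269 depth 0.1064340228348482 0.10717356046878673
axis [-0.27325393  0.96194194] [-0.27507096  0.96142393]
centre [0.56114506 0.2713654 ] yaw 1.84757040762709 from front [0.56081409 0.27253052]
centre [0.56125408 0.27139648] yaw 1.8494598381556968 from front [0.56072687 0.27250565]
t 0.1 pos [0.1477 0.6583 0.2307] yaw 2.921 tilt [-0.    -0.001 -1.   ] j7 -0.07 F [0.2 0.3 0.1]
(0.556, 0.055, 0.06, 1.57) -> [-0.53  -0.499  0.171] spin 1.351
(0.556, 0.055, 0.005, 1.57) -> [-0.53  -0.499  0.226] spin 1.351
```

C, A, B and D are the four dark grey discs; green and purple are excluded. The pan comes out at centre (0.561, 0.272), yaw 1.85, and its measured sizes match the description. I'll push in order C, A, B, D with the fingers slightly open as a cradle. First move is to above the start point behind C.

```bash
python3 -m creep '[{"delta_pos":[-0.02,-0.018,0],"spin":0.05},{"delta_pos":[-0.05,-0.045,0.01],"spin":0.15},{"delta_pos":[-0.085,-0.077,0.02],"spin":0.25},{"delta_pos":[-0.12,-0.11,0.03],"spin":0.35},{"delta_pos":[-0.155,-0.142,0.04],"spin":0.45},{"delta_pos":[-0.19,-0.175,0.05],"spin":0.55},{"delta_pos":[-0.225,-0.207,0.06],"spin":0.65},{"delta_pos":[-0.26,-0.24,0.07],"spin":0.75},{"delta_pos":[-0.295,-0.272,0.08],"spin":0.85},{"delta_pos":[-0.33,-0.304,0.09],"spin":0.95},{"delta_pos":[-0.365,-0.336,0.1],"spin":1.05},{"delta_pos":[-0.4,-0.368,0.11],"spin":1.15},{"delta_pos":[-0.435,-0.4,0.12],"spin":1.18},{"delta_pos":[-0.47,-0.432,0.13],"spin":1.18},{"delta_pos":[-0.5,-0.46,0.14],"spin":1.18},{"delta_pos":[-0.525,-0.483,0.155],"spin":1.18},{"delta_pos":[-0.537,-0.494,0.171],"spin":1.18},{"delta_pos":[-0.537,-0.494,0.171],"spin":1.18},{"delta_pos":[-0.537,-0.494,0.171],"spin":1.18}]' 0.016 20
python3 - <<'E'
from h import *
rel([(.5637,.0587,.006,1.741),(.526,.278,.006,1.741)])
p,d=snap('wrist','w1.png'); print(env.calibration('wrist')['extrinsics'].round(3))
E
```

```text
time_s: 2.0
ee_pos: [0.5631, 0.0588, 0.0599]
ee_rot: [-0.0, 0.645, 0.764, -0.001]
wrist_force: [-0.2, 0.1, -0.5]
grip_width: 0.183
grasp_force: 0.0
t 2.0 pos [0.5631 0.0588 0.0599] yaw 1.74 tilt [-0.    -0.001 -1.   ] j7 0.25 F [-0.2  0.1 -0.5]
(0.5637, 0.0587, 0.006, 1.741) -> [-0.     0.001  0.054] spin -0.001
(0.526, 0.278, 0.006, 1.741) -> [0.222 0.    0.054] spin -0.001
[[ 0.986  0.162  0.049  0.552]
 [ 0.169 -0.944 -0.284  0.132]
 [ 0.     0.288 -0.957  0.202]
 [ 0.     0.     0.     1.   ]]
```

View pics/w1.png

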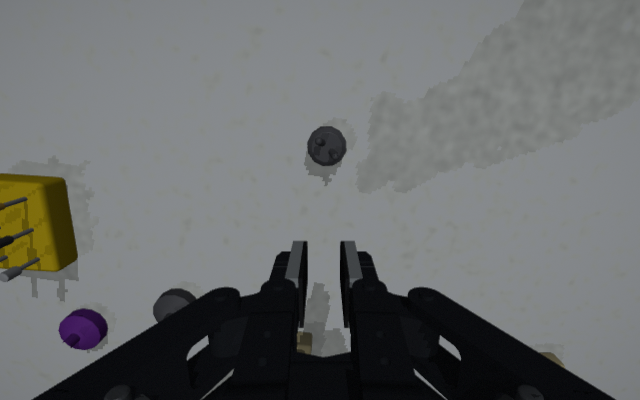

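The wrist view shows button C at (326,146), centred ahead of the finger gap at about u = 325. I'll lower and push.

```bash
python3 -m creep '[{"delta_pos":[0,0,0.025],"spin":0},{"delta_pos":[0,0,0.048],"spin":0},{"delta_pos":[0,0,0.054],"spin":0},{"delta_pos":[0.01,0,0.054],"spin":0},{"delta_pos":[0.022,0,0.054],"spin":0},{"delta_pos":[0.036,0,0.054],"spin":0},{"delta_pos":[0.051,0,0.054],"spin":0},{"delta_pos":[0.066,0,0.054],"spin":0},{"delta_pos":[0.081,0,0.054],"spin":0},{"delta_pos":[0.096,0,0.054],"spin":0},{"delta_pos":[0.111,0,0.054],"spin":0},{"delta_pos":[0.126,0,0.054],"spin":0},{"delta_pos":[0.141,0,0.054],"spin":0},{"delta_pos":[0.156,0,0.054],"spin":0},{"delta_pos":[0.171,0,0.054],"spin":0},{"delta_pos":[0.186,0,0.053],"spin":0},{"delta_pos":[0.2,0,0.053],"spin":0},{"delta_pos":[0.212,0,0.053],"spin":0},{"delta_pos":[0.22,0,0.053],"spin":0},{"delta_pos":[0.222,0,0.053],"spin":0}]'
python3 -m creep '[{"delta_pos":[-0.01,0,0],"spin":0},{"delta_pos":[-0.02,0,-0.03],"spin":0},{"delta_pos":[-0.03,0,-0.06],"spin":0},{"delta_pos":[-0.03,0,-0.06],"spin":0}]'
python3 - <<'E'
from h import *
rel([(.6357,-.096,.06,1.705)])
snap('wrist','w2.png')
E
```

```text
time_s: 4.05
ee_pos: [0.5258, 0.2788, 0.0072]
ee_rot: [-0.0, 0.644, 0.765, 0.0]
wrist_force: [0.1, -1.7, 1.8]
grip_width: 0.182
grasp_force: 0.1
time_s: 4.45
ee_pos: [0.5336, 0.2455, 0.0707]
ee_rot: [0.001, 0.646, 0.763, 0.002]
wrist_force: [-0.0, -0.0, 0.7]
grip_width: 0.186
grasp_force: 0.0
t 4.45 pos [0.5336 0.2455 0.0707] yaw 1.737 tilt [ 0.001  0.004 -1.   ] j7 -0.07 F [-0.  -0.   0.7]
(0.6357, -0.096, 0.06, 1.705) -> [-0.354  0.044  0.011] spin 0.032
```

View pics/w2.png

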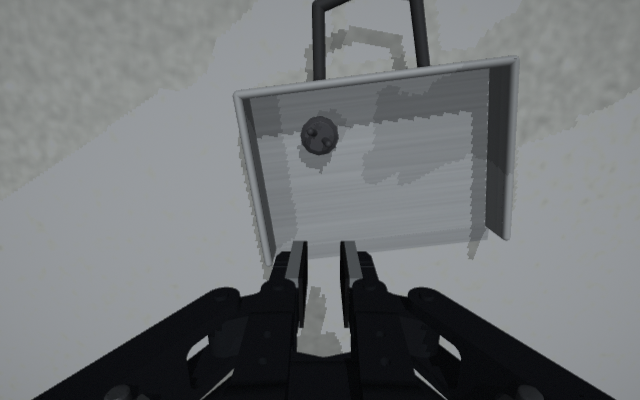

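Button C is on the flat floor at (320,135). Next is A.

```bash
python3 -m creep '[{"delta_pos":[-0.02,0.002,0],"spin":0.01},{"delta_pos":[-0.055,0.007,0],"spin":0.02},{"delta_pos":[-0.095,0.012,0],"spin":0.03},{"delta_pos":[-0.135,0.017,0],"spin":0.03},{"delta_pos":[-0.175,0.022,0],"spin":0.03},{"delta_pos":[-0.215,0.027,0],"spin":0.03},{"delta_pos":[-0.255,0.032,0],"spin":0.03},{"delta_pos":[-0.295,0.037,0],"spin":0.03},{"delta_pos":[-0.33,0.041,0],"spin":0.03},{"delta_pos":[-0.35,0.044,0],"spin":0.03},{"delta_pos":[-0.354,0.044,0.02],"spin":0.03},{"delta_pos":[-0.354,0.044,0.045],"spin":0.03},{"delta_pos":[-0.354,0.044,0.06],"spin":0.03},{"delta_pos":[-0.354,0.044,0.064],"spin":0.03},{"delta_pos":[-0.354,0.044,0.064],"spin":0.03}]'
python3 - <<'E'
from h import *
rel([(.629,-.0465,.006,1.705),(.5836,.290,.007,1.705)])
E
```

```text
time_s: 6.0
ee_pos: [0.6338, -0.0936, 0.0027]
ee_rot: [-0.0, 0.656, 0.755, -0.001]
wrist_force: [-0.1, -0.1, -0.7]
grip_width: 0.188
grasp_force: 0.0
t 6.0 pos [ 0.6338 -0.0936  0.0027] yaw 1.711 tilt [-0.    -0.001 -1.   ] j7 0.54 F [-0.1 -0.1 -0.7]
(0.629, -0.0465, 0.006, 1.705) -> [ 0.047  0.002 -0.003] spin 0.006
(0.5836, 0.29, 0.007, 1.705) -> [ 0.387  0.004 -0.004] spin 0.006
```

```bash
python3 -m creep '[{"delta_pos":[0,0.002,-0.004],"spin":0.006},{"delta_pos":[0.01,0.002,-0.004],"spin":0.006},{"delta_pos":[0.022,0.002,-0.004],"spin":0.006},{"delta_pos":[0.036,0.002,-0.004],"spin":0.006},{"delta_pos":[0.051,0.002,-0.004],"spin":0.006},{"delta_pos":[0.067,0.002,-0.004],"spin":0.006},{"delta_pos":[0.084,0.002,-0.004],"spin":0.006},{"delta_pos":[0.101,0.002,-0.004],"spin":0.006},{"delta_pos":[0.118,0.002,-0.004],"spin":0.006},{"delta_pos":[0.135,0.002,-0.004],"spin":0.006},{"delta_pos":[0.152,0.002,-0.004],"spin":0.006},{"delta_pos":[0.169,0.003,-0.004],"spin":0.006},{"delta_pos":[0.186,0.003,-0.004],"spin":0.006},{"delta_pos":[0.203,0.003,-0.004],"spin":0.006},{"delta_pos":[0.22,0.003,-0.004],"spin":0.006},{"delta_pos":[0.235,0.003,-0.004],"spin":0.006},{"delta_pos":[0.248,0.003,-0.004],"spin":0.006},{"delta_pos":[0.256,0.003,-0.004],"spin":0.006},{"delta_pos":[0.26,0.003,-0.004],"spin":0.006}]'
python3 -m creep '[{"delta_pos":[0.01,0,0],"spin":0},{"delta_pos":[0.022,0,0],"spin":0},{"delta_pos":[0.036,0,0],"spin":0},{"delta_pos":[0.051,0,0],"spin":0},{"delta_pos":[0.066,0,0],"spin":0},{"delta_pos":[0.081,0,-0.001],"spin":0},{"delta_pos":[0.096,0,-0.001],"spin":0},{"delta_pos":[0.11,0,-0.001],"spin":0},{"delta_pos":[0.12,0,-0.001],"spin":0},{"delta_pos":[0.126,0,-0.001],"spin":0},{"delta_pos":[0.127,0,-0.001],"spin":0}]'
python3 -m creep '[{"delta_pos":[-0.01,0,0],"spin":0},{"delta_pos":[-0.02,0,-0.03],"spin":0},{"delta_pos":[-0.03,0,-0.06],"spin":0},{"delta_pos":[-0.03,0,-0.06],"spin":0}]'
python3 - <<'E'
from h import *
a=np.array([-.274,.962]);b=np.array([-.962,-.274]);c=np.array([.561,.272])
B=np.array([.470,-.029]);T=c+0.0*b-0.005*a;u=(T-B)/np.linalg.norm(T-B);y=np.arctan2(u[1],u[0]);S=B-.048*u;E=T-.024*u
print(u,y,S,E)
rel([(*S.round(4),.06,y)])
snap('wrist','w3.png')
E
```

```text
time_s: 7.9
ee_pos: [0.6006, 0.1663, 0.0074]
ee_rot: [-0.0, 0.658, 0.753, 0.0]
wrist_force: [1.0, -4.5, 6.9]
grip_width: 0.183
grasp_force: 3.1
time_s: 9.0
ee_pos: [0.5838, 0.2912, 0.0082]
ee_rot: [-0.0, 0.658, 0.753, -0.0]
wrist_force: [-0.1, -0.1, 0.2]
grip_width: 0.189
grasp_force: 0.0
time_s: 9.4
ee_pos: [0.5908, 0.2577, 0.0721]
ee_rot: [0.001, 0.66, 0.752, 0.002]
wrist_force: [0.4, -0.4, 0.3]
grip_width: 0.192
grasp_force: 0.0
[0.29771887 0.95465359] 1.2684940509487408 [ 0.45570949 -0.07482337] [0.55522475 0.24427831]
t 9.4 pos [0.5908 0.2577 0.0721] yaw 1.701 tilt [ 0.001  0.005 -1.   ] j7 -0.05 F [ 0.4 -0.4  0.3]
(np.float64(0.4557), np.float64(-0.0748), 0.06, np.float64(1.2684940509487408)) -> [-0.312 -0.177  0.011] spin 0.432
```

View pics/w3.png

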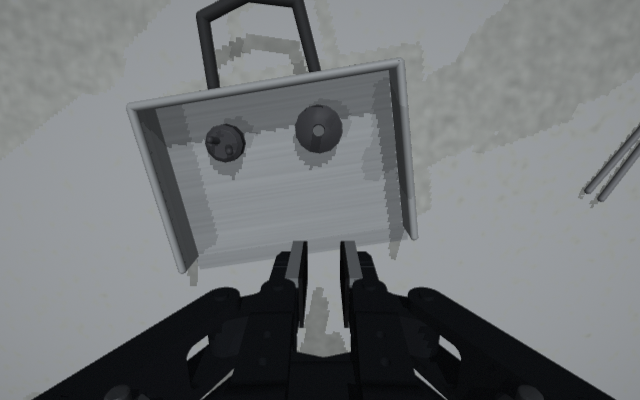

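A and C are both well inside, at (319,129) and (225,143). Next is B, going to just behind it and clear of the purple look-alike.

```bash
python3 -m creep '[{"delta_pos":[-0.02,-0.011,0],"spin":0.05},{"delta_pos":[-0.055,-0.031,0],"spin":0.15},{"delta_pos":[-0.09,-0.051,0],"spin":0.25},{"delta_pos":[-0.125,-0.071,0],"spin":0.35},{"delta_pos":[-0.16,-0.091,0],"spin":0.43},{"delta_pos":[-0.195,-0.111,0],"spin":0.43},{"delta_pos":[-0.23,-0.131,0],"spin":0.43},{"delta_pos":[-0.265,-0.151,0],"spin":0.43},{"delta_pos":[-0.29,-0.166,0],"spin":0.43},{"delta_pos":[-0.305,-0.174,0.01],"spin":0.43},{"delta_pos":[-0.305,-0.174,0.02],"spin":0.43},{"delta_pos":[-0.305,-0.174,0.02],"spin":0.43}]'
python3 - <<'E'
from h import *
rel([(.458,-.067,.007,1.268),(.470,-.029,.007,1.268),(.5552,.2443,.008,1.268)])
snap('wrist','w4.png')
E
```

```text
time_s: 10.65
ee_pos: [0.4554, -0.0651, 0.0471]
ee_rot: [-0.0, 0.804, 0.595, -0.001]
wrist_force: [-0.2, 0.1, -0.7]
grip_width: 0.185
grasp_force: 0.0
t 10.65 pos [ 0.4554 -0.0651  0.0471] yaw 1.273 tilt [-0.001 -0.002 -1.   ] j7 0.15 F [-0.2  0.1 -0.7]
(0.458, -0.067, 0.007, 1.268) -> [-0.001  0.003  0.04 ] spin 0.005
(0.47, -0.029, 0.007, 1.268) -> [0.039 0.003 0.04 ] spin 0.005
(0.5552, 0.2443, 0.008, 1.268) -> [0.325 0.005 0.039] spin 0.005
```

View pics/w4.png

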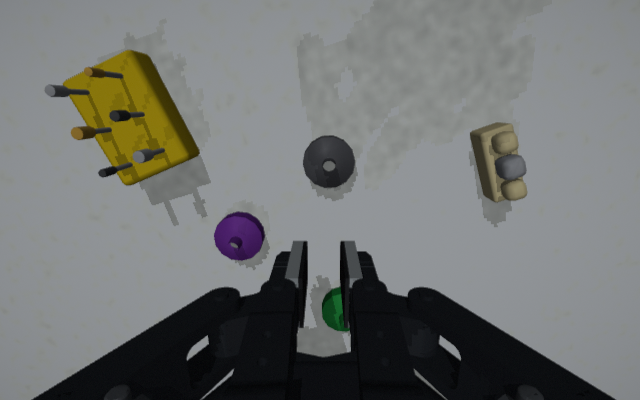

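B is at (329,161), about 3 mm to the right of the finger gap. Purple, green and the bur block are all clear of the lane. I'll lower and push.

```bash
python3 -m creep '[{"delta_pos":[-0.003,0.003,0.015],"spin":0.005},{"delta_pos":[-0.003,0.003,0.032],"spin":0.005},{"delta_pos":[-0.003,0.003,0.039],"spin":0.005},{"delta_pos":[0.006,0.003,0.039],"spin":0.005},{"delta_pos":[0.018,0.003,0.039],"spin":0.005},{"delta_pos":[0.032,0.003,0.039],"spin":0.005},{"delta_pos":[0.047,0.003,0.039],"spin":0.005},{"delta_pos":[0.063,0.003,0.039],"spin":0.005},{"delta_pos":[0.08,0.003,0.039],"spin":0.005},{"delta_pos":[0.097,0.003,0.039],"spin":0.005},{"delta_pos":[0.114,0.003,0.039],"spin":0.005},{"delta_pos":[0.131,0.003,0.039],"spin":0.005},{"delta_pos":[0.148,0.004,0.039],"spin":0.005},{"delta_pos":[0.165,0.004,0.039],"spin":0.005},{"delta_pos":[0.18,0.004,0.039],"spin":0.005},{"delta_pos":[0.192,0.004,0.039],"spin":0.005},{"delta_pos":[0.199,0.004,0.039],"spin":0.005},{"delta_pos":[0.2,0.004,0.039],"spin":0.005}]'
python3 -m creep '[{"delta_pos":[0.01,0,0],"spin":0},{"delta_pos":[0.022,0,0],"spin":0},{"delta_pos":[0.036,0,0],"spin":0},{"delta_pos":[0.051,0,0],"spin":0},{"delta_pos":[0.066,0,0],"spin":0},{"delta_pos":[0.081,0,-0.001],"spin":0},{"delta_pos":[0.096,0,-0.001],"spin":0},{"delta_pos":[0.11,0,-0.001],"spin":0},{"delta_pos":[0.12,0,-0.001],"spin":0},{"delta_pos":[0.124,0,-0.001],"spin":0},{"delta_pos":[0.125,0,-0.001],"spin":0}]'
python3 -m creep '[{"delta_pos":[-0.01,0,0],"spin":0},{"delta_pos":[-0.02,0,-0.03],"spin":0},{"delta_pos":[-0.03,0,-0.06],"spin":0},{"delta_pos":[-0.03,0,-0.06],"spin":0}]'
python3 - <<'E'
from h import *
rel([(.516,-.253,.06,1.60)])
snap('wrist','w5.png')
E
```

```text
time_s: 12.5
ee_pos: [0.5188, 0.126, 0.0093]
ee_rot: [0.0, 0.805, 0.593, 0.0]
wrist_force: [0.4, -0.1, 3.0]
grip_width: 0.188
grasp_force: 0.8
time_s: 13.6
ee_pos: [0.5567, 0.2453, 0.0111]
ee_rot: [0.0, 0.805, 0.593, 0.0]
wrist_force: [-2.2, -6.9, 16.2]
grip_width: 0.185
grasp_force: 8.8
time_s: 14.0
ee_pos: [0.5482, 0.2157, 0.0735]
ee_rot: [0.0, 0.806, 0.592, 0.002]
wrist_force: [0.4, 0.6, 0.1]
grip_width: 0.187
grasp_force: 0.0
t 14.0 pos [0.5482 0.2157 0.0735] yaw 1.268 tilt [ 0.003  0.003 -1.   ] j7 -0.34 F [0.4 0.6 0.1]
(0.516, -0.253, 0.06, 1.6) -> [-0.457  0.109  0.012] spin -0.332
```

View pics/w5.png

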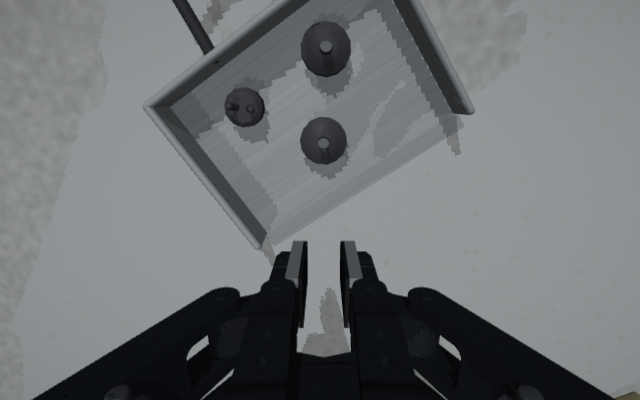

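B is in, at (323,141). Last is D: go behind it, push along x ≈ 0.51 between the section model and the green disc, then turn into the pan.

```bash
python3 -m creep '[{"delta_pos":[-0.02,0.005,0],"spin":-0.04},{"delta_pos":[-0.055,0.013,0],"spin":-0.1},{"delta_pos":[-0.095,0.023,0],"spin":-0.16},{"delta_pos":[-0.135,0.032,0],"spin":-0.22},{"delta_pos":[-0.175,0.042,0],"spin":-0.28},{"delta_pos":[-0.215,0.051,0],"spin":-0.32},{"delta_pos":[-0.255,0.061,0],"spin":-0.32},{"delta_pos":[-0.295,0.07,0],"spin":-0.32},{"delta_pos":[-0.335,0.08,0],"spin":-0.32},{"delta_pos":[-0.375,0.089,0],"spin":-0.32},{"delta_pos":[-0.415,0.099,0],"spin":-0.32},{"delta_pos":[-0.44,0.105,0.005],"spin":-0.32},{"delta_pos":[-0.455,0.108,0.015],"spin":-0.32},{"delta_pos":[-0.456,0.108,0.025],"spin":-0.32},{"delta_pos":[-0.456,0.108,0.025],"spin":-0.32}]'
python3 - <<'E'
from h import *
rel([(.514,-.2125,.007,1.588),(.5103,0,.007,1.588)])
snap('wrist','w6.png')
E
```

```text
time_s: 15.55
ee_pos: [0.5139, -0.2505, 0.0434]
ee_rot: [-0.001, 0.7, 0.714, -0.001]
wrist_force: [0.1, 0.1, 0.3]
grip_width: 0.189
grasp_force: 0.0
t 15.55 pos [ 0.5139 -0.2505  0.0434] yaw 1.59 tilt [ 0.001 -0.003 -1.   ] j7 0.77 F [0.1 0.1 0.3]
(0.514, -0.2125, 0.007, 1.588) -> [0.038 0.001 0.036] spin 0.002
(0.5103, 0, 0.007, 1.588) -> [0.25  0.001 0.037] spin 0.002
```

View pics/w6.png

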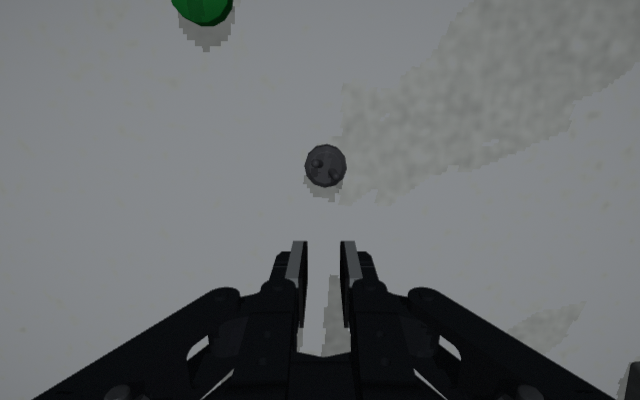

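D is at (326,165), centred on the gap. I'll lower, then push the first leg past the section model.

```bash
python3 -m creep '[{"delta_pos":[-0.002,0.001,0.015],"spin":0.002},{"delta_pos":[-0.002,0.001,0.03],"spin":0.002},{"delta_pos":[-0.002,0.001,0.036],"spin":0.002},{"delta_pos":[0.006,0.001,0.036],"spin":0.002},{"delta_pos":[0.018,0.001,0.036],"spin":0.002},{"delta_pos":[0.032,0.001,0.036],"spin":0.002},{"delta_pos":[0.048,0.001,0.036],"spin":0.002},{"delta_pos":[0.065,0.001,0.036],"spin":0.002},{"delta_pos":[0.083,0.001,0.036],"spin":0.002},{"delta_pos":[0.101,0.001,0.036],"spin":0.002},{"delta_pos":[0.119,0.001,0.036],"spin":0.002},{"delta_pos":[0.137,0.001,0.036],"spin":0.002},{"delta_pos":[0.155,0.001,0.036],"spin":0.002},{"delta_pos":[0.173,0.001,0.036],"spin":0.002},{"delta_pos":[0.191,0.001,0.036],"spin":0.002},{"delta_pos":[0.209,0.001,0.036],"spin":0.002},{"delta_pos":[0.226,0.001,0.036],"spin":0.002},{"delta_pos":[0.24,0.001,0.036],"spin":0.002},{"delta_pos":[0.248,0.001,0.036],"spin":0.002},{"delta_pos":[0.25,0.001,0.036],"spin":0.002}]'
python3 -m creep '[{"delta_pos":[-0.006,0,0],"spin":0},{"delta_pos":[-0.015,0,0],"spin":0},{"delta_pos":[-0.02,0,-0.02],"spin":0},{"delta_pos":[-0.02,0,-0.036],"spin":0},{"delta_pos":[-0.02,0,-0.036],"spin":0}]'
python3 - <<'E'
from h import *
p,d=snap('wrist','w7.png')
g=p.max(2); m=(g<85).astype('uint8'); m[235:]=0
n,l,st,ce=cv2.connectedComponentsWithStats(m)
T=np.array([.607,.2747])
for i in range(1,n):
    if st[i,4]>200:
        D=proj('wrist',*ce[i],.009)[:2]; u=(T-D)/np.linalg.norm(T-D); y=np.arctan2(u[1],u[0]); print(st[i],ce[i].round(),D.round(4),y.round(3)); rel([(*(D-.036*u).round(4),.007,y.round(3))])
E
```

```text
time_s: 17.6
ee_pos: [0.5109, -0.0002, 0.0095]
ee_rot: [0.0, 0.701, 0.714, 0.0]
wrist_force: [-0.1, -1.0, 1.2]
grip_width: 0.187
grasp_force: 0.6
time_s: 18.1
ee_pos: [0.5121, -0.0233, 0.0468]
ee_rot: [0.001, 0.702, 0.712, 0.001]
wrist_force: [-0.0, -0.8, -0.6]
grip_width: 0.187
grasp_force: 0.0
[  92   85   45  112 2093] [115. 137.] [0.3968 0.031 ] 0.859
t 18.15 pos [ 0.5117 -0.0228  0.0459] yaw 1.586 tilt [ 0.     0.002 -1.   ] j7 0.37 F [ 0.  -0.1 -0.1]
(np.float64(0.3733), np.float64(0.0037), 0.007, np.float64(0.859)) -> [ 0.029 -0.138  0.039] spin 0.727
[  0 102  76  13 476] [ 33. 107.] [0.3559 0.0463] 0.738
t 18.15 pos [ 0.5117 -0.0228  0.0459] yaw 1.586 tilt [ 0.     0.002 -1.   ] j7 0.37 F [ 0.  -0.1 -0.1]
(np.float64(0.3292), np.float64(0.0221), 0.007, np.float64(0.738)) -> [ 0.048 -0.182  0.039] spin 0.848
[ 10 143  78  17 611] [ 46. 150.] [0.3572 0.0235] 0.788
t 18.15 pos [ 0.5117 -0.0228  0.0459] yaw 1.586 tilt [ 0.     0.002 -1.   ] j7 0.37 F [ 0.  -0.1 -0.1]
(np.float64(0.3318), np.float64(-0.002), 0.007, np.float64(0.788)) -> [ 0.024 -0.18   0.039] spin 0.798
[ 301  143   41   43 1369] [321. 164.] [0.5111 0.0178] 1.213
t 18.15 pos [ 0.5117 -0.0228  0.0459] yaw 1.586 tilt [ 0.     0.002 -1.   ] j7 0.37 F [ 0.  -0.1 -0.1]
(np.float64(0.4985), np.float64(-0.0159), 0.007, np.float64(1.213)) -> [ 0.007 -0.013  0.039] spin 0.373
[ 60 180  39  21 255] [ 79. 188.] [0.371  0.0018] 0.858
t 18.15 pos [ 0.5117 -0.0228  0.0459] yaw 1.586 tilt [ 0.     0.002 -1.   ] j7 0.37 F [ 0.  -0.1 -0.1]
(np.float64(0.3475), np.float64(-0.0255), 0.007, np.float64(0.858)) -> [-0.    -0.164  0.039] spin 0.728
[ 19 182  44  18 285] [ 39. 191.] [ 0.3474 -0.0005] 0.815
t 18.15 pos [ 0.5117 -0.0228  0.0459] yaw 1.586 tilt [ 0.     0.002 -1.   ] j7 0.37 F [ 0.  -0.1 -0.1]
(np.float64(0.3227), np.float64(-0.0267), 0.007, np.float64(0.815)) -> [-0.001 -0.189  0.039] spin 0.771
```

D is at (0.511, 0.018), blob at pixel (321,164). I'll turn behind it, lower, then push the second leg.

```bash
python3 -m creep '[{"delta_pos":[0,-0.007,0],"spin":0.12},{"delta_pos":[0.003,-0.014,0],"spin":0.25},{"delta_pos":[0.003,-0.014,0],"spin":0.373},{"delta_pos":[0.003,-0.014,0.01],"spin":0.373},{"delta_pos":[0.003,-0.014,0.028],"spin":0.373},{"delta_pos":[0.003,-0.014,0.039],"spin":0.373},{"delta_pos":[0.003,-0.014,0.039],"spin":0.373}]'
python3 - <<'E'
from h import *
rel([(.5111,.0178,.007,1.213),(.600,.256,.007,1.213)])
E
```

```text
time_s: 18.85
ee_pos: [0.4961, -0.0193, 0.0046]
ee_rot: [-0.001, 0.821, 0.571, -0.001]
wrist_force: [0.0, -0.7, 0.2]
grip_width: 0.189
grasp_force: 0.0
t 18.85 pos [ 0.4961 -0.0193  0.0046] yaw 1.216 tilt [-0.002 -0.002 -1.   ] j7 0.13 F [ 0.  -0.7  0.2]
(0.5111, 0.0178, 0.007, 1.213) -> [ 0.04   0.001 -0.003] spin 0.003
(0.6, 0.256, 0.007, 1.213) -> [ 0.294  0.002 -0.003] spin 0.003
```

```bash
python3 -m creep '[{"delta_pos":[0.008,0.001,-0.002],"spin":0.003},{"delta_pos":[0.02,0.001,-0.002],"spin":0.003},{"delta_pos":[0.034,0.001,-0.002],"spin":0.003},{"delta_pos":[0.05,0.001,-0.002],"spin":0.003},{"delta_pos":[0.066,0.001,-0.002],"spin":0.003},{"delta_pos":[0.082,0.001,-0.002],"spin":0.003},{"delta_pos":[0.098,0.001,-0.002],"spin":0.003},{"delta_pos":[0.114,0.001,-0.002],"spin":0.003},{"delta_pos":[0.13,0.001,-0.002],"spin":0.003},{"delta_pos":[0.144,0.001,-0.002],"spin":0.003},{"delta_pos":[0.154,0.001,-0.002],"spin":0.003},{"delta_pos":[0.16,0.001,-0.002],"spin":0.003}]'
python3 -m creep '[{"delta_pos":[0.01,0,0.001],"spin":0},{"delta_pos":[0.022,0,0.001],"spin":0},{"delta_pos":[0.036,0,0.001],"spin":0},{"delta_pos":[0.051,0,0.001],"spin":0},{"delta_pos":[0.066,0,0],"spin":0},{"delta_pos":[0.081,0,0],"spin":0},{"delta_pos":[0.096,0,0],"spin":0},{"delta_pos":[0.111,0,0],"spin":0},{"delta_pos":[0.123,0,0],"spin":0},{"delta_pos":[0.132,0,0],"spin":0},{"delta_pos":[0.134,0,0],"spin":0}]'
python3 -m creep '[{"delta_pos":[-0.01,0,0],"spin":0},{"delta_pos":[-0.02,0,-0.03],"spin":0},{"delta_pos":[-0.04,0,-0.07],"spin":0},{"delta_pos":[-0.06,0,-0.1],"spin":0},{"delta_pos":[-0.06,0,-0.1],"spin":0},{"delta_pos":[-0.06,0,-0.1],"spin":0}]'
python3 - <<'E'
from h import *
p,d=snap('wrist','w8.png'); snap('top','top8.png')
a=np.array([-.274,.962]);b=np.array([-.962,-.274]);c=np.array([.561,.272])
q=cv2.imread('pics/top8.png')
cv2.imwrite('pics/both.png',np.vstack([cv2.resize(p[:240,:,::-1],(640,240)),q[60:310]]))
E
```

```text
time_s: 20.05
ee_pos: [0.5544, 0.1323, 0.0083]
ee_rot: [0.0, 0.822, 0.57, 0.0]
wrist_force: [-1.0, -3.0, 4.9]
grip_width: 0.185
grasp_force: 2.8
time_s: 21.15
ee_pos: [0.6022, 0.2575, 0.009]
ee_rot: [0.0, 0.822, 0.57, 0.001]
wrist_force: [-2.4, -6.5, 16.1]
grip_width: 0.185
grasp_force: 10.9
time_s: 21.75
ee_pos: [0.5799, 0.2009, 0.1086]
ee_rot: [-0.0, 0.822, 0.57, 0.0]
wrist_force: [-0.0, 0.5, -0.7]
grip_width: 0.184
grasp_force: 0.0
```

View pics/both.png

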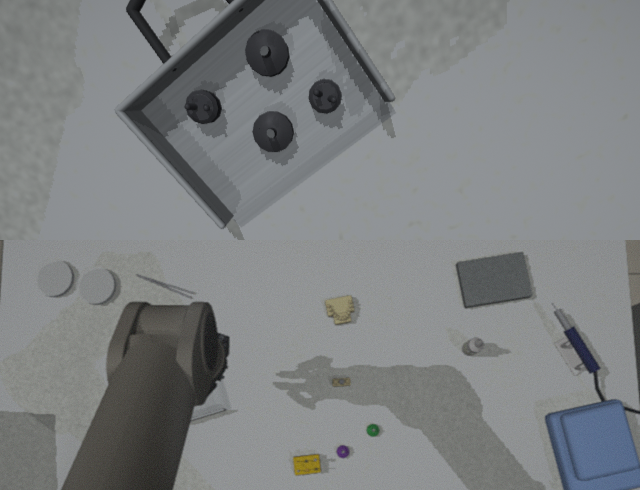

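All four lie in the pan in the wrist view: A (267,52), C (204,107), B (273,132) and D (325,96). The models, bur stand and bottle look unmoved. One numeric check, then hand in.

```bash
python3 - <<'E'
from h import *
a=np.array([-.274,.962]);b=np.array([-.962,-.274]);c=np.array([.561,.272])
ok=[]
for n,u,v in [('A',267,52),('C',204,107),('B',273,132),('D',325,96)]:
    w=proj('wrist',u,v,.012)[:2]-c; print(n,(w@a).round(3),(w@b).round(3)); ok.append(w@a>-.035 and abs(w@b)<.07)
if all(ok): print(env.hand_in())
E
```

```text
A 0.036 -0.032
C 0.034 0.027
B -0.009 -0.001
D -0.011 -0.047
the job is handed in; nothing more can be done
None
```

All four sprue buttons were swept into the pan without lifting and lie on its flat floor, each at least 34 mm past the mouth edge by my measurement; the models, bur stand and bottle look unmoved in the last top view, and the job is handed in at about 22 s (no verdict was returned).

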